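# Clear the squeezed orange halves through the board's scrap hatch

## Robot

A 6-joint arm with a two-finger parallel gripper is mounted at the origin on the work surface. World frame = base frame: x ahead of the robot, y to its left, z up, the work surface at z = 0. Lengths are in mm, angles in rad, forces in N, time in s.
With the tool pointing down it reaches from about 275 to 1000 mm from the base axis. Payload 8.4 kg.
Tool frame: the origin (TCP) lies between the finger pads; the fingertips stand r.nose_length ahead of it and the grasp point (between the pads) lies 8 mm behind it (r.nose_length is the distance from the TCP to the fingertips, in mm); y points along the fingers, x is the direction in which the jaws open and shut, and the axes are right-handed (so a half turn about y gives the same grasp; the last joint's range is limited). The gripper opens to 85 mm and grips with 20 to 120 N. Pads are 22 mm wide; open, the fingers measure 114 mm over their backs; the gripper's body (76 mm by 85 mm) begins 54 mm behind the grasp point. The pads swing forward as they close: fully open they stand 13 mm farther back than shut.
Start: joints at [-1.298, 0.353, 1.633, -0, 1.155, -0.002], TCP at [169.595, -601.553, 242.281] pointing down, gripper open.
Joint ranges: [-2.63, 2.63], [-0.92, 2.1], [0.06, 2.66], [-1.3, 4.44], [0, 2.69], [-3.02, 3.02]. Speed limits (rad/s): [2.22, 2.22, 2.79, 3.14, 3.14, 3.14].

## Interface

Orientations are given as [roll, pitch, yaw] about the fixed x, y, z axes, in that order (R = Rz(yaw) Ry(pitch) Rx(roll)).
In Python, from rig import r, cams, order gives the robot as it stands. The module is installed in compiled form; this text tells all that it offers.
- The arm moves only by the shell command python3 -m crank 'ROWS' [FORCE]. ROWS is JSON, a list of rows, each a list of 7 numbers: the turn, a rotation vector about the tool's x, y, z in degrees, then the shift along the tool's x, y, z in cm, then the opening, from -1 (shut) to 1 (fully open). A call has exactly 10 rows; each row shifts and turns the pose as measured when the row begins, along the tool's axes as they then stand; what a row does not reach is not made up. A row lasts 1/12 s, in which the tool goes at most 41.7 mm and 7.16 degrees, less where a joint would pass 70% of its speed; a pose out of reach is approached as far as the arm can. A call with a gripper value outside its range is refused whole. The fingers move at their own pace and stop on an object; FORCE is the grip in N (left out, the last holds). Time passes only in rows, so rows that do not move let the fingers close, or fill a call up. It gives the time, the measured TCP pose, the force and the opening at its end, in the units of the state.
- r.sense(): the state, without advancing time (a new reading comes with each control period).
- cams.grab_frame(name): name is "scene" or "top"; returns the picture (480x640x3 uint8, blue, green, red); there is no depth.
- cams.camera_info(name): a dict with "intrinsics" (3x3 intrinsics, pixels), "view" (4x4, takes a point from world to camera coordinates). Camera axes: x right, y up, looking along -z (the intrinsics and any distortion apply to the point x, -y, -z); pixel columns grow to the right and rows downward; lengths in mm; the calibration is good to about 2 mm. A picture is of the moment at which its call begins. camera_info takes no time and is no camera call.
- order.sign_off(): hands the job in, once; it reports no verdict.
The state is a dict: "clock": time; "qpos": joint angles; "qvel": joint speeds; "joint_efforts": joint torques, N m; "eef_pos": TCP position; "tcp_rot": TCP orientation; "contact_force": force on the tool from outside, world axes, zero at the start; "wrist_torque": the same for the moment, N m; "opening": opening from 0.0 (shut) to 1.0 (fully open).
Only numpy, scipy, OpenCV 4.12 (cv2) and the standard library are available. Lean on these libraries where they do the work, as an engineer would, in place of code of your own. Each camera call takes 0.05 s, during which the arm holds its last target.

## Task

Slide open the steel hatch in the prep board, push or drag the two hollow, squeezed-out orange halves along the board so that they drop through the opening into the scrap tray below, then slide the hatch fully shut again. The empty halves drip, so keep them on the board and do not lift them; leave the two solid, unsqueezed halves and everything else where they stand.

Things in the scene. Friction and masses are not known exactly. Their poses are not given: they have to be found in the camera images.
- board: wooden prep board standing on four corner legs, fixed. Origin: at counter height (z = 0); in its frame the board spans x -140..140 and y -290..320 mm, its top face is at z = 120 mm and it is 18 mm thick. A rectangular opening goes through it at x -60..60, y -130..20 mm, closed by the hatch. Four legs 22 mm square at the corners.
- tray: white open-topped scrap tray fixed under the opening, 270 (x) by 200 (y) by 82 mm high, walls 5 mm; it sticks out 25 mm beyond the board's +x edge. Origin: centre of its underside, axes as the board's; it lies at x 30, y -55, z 1 mm in the board's frame.
- hatch (a joint): steel sliding hatch, 5 mm plate in the opening with its upper face 19 mm below the board's top. Value in m: 0 = shut, 0.126 = fully open; it grows as the hatch slides to the board's -y, under the board. It moves with 1.5 to 2 N and stays where it is left. It may start slightly ajar. Fully open it leaves the opening free from y -110 to 20 mm in the board's frame.
- hatch_bar (a point): centre of the top of the hatch's upright grip bar: 70 mm long along the board's x, 12 mm thick along y, rising 27 mm above the board's top face. It moves with the hatch; shut it lies at x 0, y 10, z 147 mm in the board's frame, fully open at y -116 mm.
- rind_a: spent orange half, a hollow cup lying mouth up on the board: 78 mm across, 38 mm high, wall and floor 5 mm thick, flat foot 56 mm across; inside about 56 mm wide at 10 mm above the foot and 68 mm from 25 mm up. About 70 g. Origin: centre of its foot, z up.
- rind_b: spent orange half, a hollow cup lying mouth up on the board: 78 mm across, 38 mm high, wall and floor 5 mm thick, flat foot 56 mm across; inside about 56 mm wide at 10 mm above the foot and 68 mm from 25 mm up. About 70 g. Origin: centre of its foot, z up.
- half_a: unsqueezed orange half, a solid dome lying cut face down on the board: 77 mm across, 38 mm high. Stays where it is. Origin: centre of its underside.
- half_b: unsqueezed orange half, a solid dome lying cut face down on the board: 77 mm across, 38 mm high. Stays where it is. Origin: centre of its underside.
- spice: glass spice jar with red cap standing on the board beside the opening, 44 mm across, 95 mm high. Stays. Origin: centre of its foot.
- reamer: white ceramic lemon squeezer on the board's -y end: dish 90 mm across and 20 mm high, cone in the middle up to 58 mm. Stays. Origin: centre of its foot.
- jug: white jug with handle on the counter to the right, 110 mm across, 150 mm high. Stays. Origin: centre of its foot.
- tin: tin can on the counter to the right, 72 mm across, 110 mm high. Stays. Origin: centre of its foot.
- crate: wooden crate heaped with whole oranges, fixed, on the counter to the left, 300 (x) by 220 (y) mm, heap 135 mm high. Origin: centre of its underside.
Things that resemble listed ones, but are neither listed nor needed, are in the scene too. What is shaped like the reamer but green or pink is not meant.

How it is judged (in metres and radians):
On the way:
1. both hollow halves have dropped through the opening into the tray (z of rind_a in the frame of tray between -0.01 and 0.09 m and x of rind_a in the frame of tray between -0.135 and 0.135 m and y of rind_a in the frame of tray between -0.1 and 0.1 m and z of rind_b in the frame of tray between -0.01 and 0.09 m and x of rind_b in the frame of tray between -0.135 and 0.135 m and y of rind_b in the frame of tray between -0.1 and 0.1 m), for 0.2 s.
At the end, for the whole second after the job is handed in: Both hollow halves lie at rest in the scrap tray below the hatch, the hatch is shut to within 6 mm, and the two solid halves, the spice jar, squeezer, jug and tin stand upright within 30 mm of where they began (all of step 1 and value of joint hatch below 0.006 m and linear speed of each of rind_a, rind_b below 0.03 m/s and distance of each of half_a, half_b, spice, reamer, jug, tin from where it was at the start of the episode below 0.03 m and angle between each of half_a, half_b, spice, reamer, jug, tin's own z axis and vertical below 0.2 rad); the robot touches nothing.
It fails at once if a hollow half is lifted more than 35 mm off the board (z of any of rind_a, rind_b in the frame of board above 0.155 m).
It fails at once if a solid half or another bystander is moved more than 30 mm or tipped over (distance of any of half_a, half_b, spice, reamer, jug, tin from where it was at the start of the episode above 0.03 m or angle between any of half_a, half_b, spice, reamer, jug, tin's own z axis and vertical above 0.5 rad).
It also fails if it takes over 72 s, if anything falls off the work surface, if the arm or the gripper's body presses on something with over 40 N, if the wrist force passes 120 N, or if a joint passes its speed limit or range.

## Working session

There is one attempt and no reset: what is moved stays moved. The work goes in short steps, Python scripts to look and compute and a shell command to move; the robot and the scene stay as the last step left them, time stands still between calls to the robot, and variables do not carry over. Pictures are saved under pics/ and viewed, and the job is handed in when it is done.

```bash
mkdir -p pics; python3 - <<'E'
from rig import r,cams,order
import cv2
for n in("scene","top"):
    cv2.imwrite(f"pics/{n}0.png",cams.grab_frame(n)); i=cams.camera_info(n); print(n,i)
print(r.sense(), r.nose_length)
E
```

```text
scene {'intrinsics': array([[576.11313333,   0.        , 315.79097023],
       [  0.        , 576.11313333, 242.41778516],
       [  0.        ,   0.        ,   1.        ]]), 'view': array([[-7.95768906e-01,  6.05578296e-01,  5.17452633e-03,
         3.96521762e+02],
       [-4.70556147e-01, -6.23674618e-01,  6.24184975e-01,
         1.43238861e+02],
       [ 3.81220094e-01,  4.94272089e-01,  7.81259459e-01,
        -1.96488213e+03],
       [ 0.00000000e+00,  0.00000000e+00,  0.00000000e+00,
         1.00000000e+00]])}
top {'intrinsics': array([[488.47612666,   0.        , 312.68962749],
       [  0.        , 488.47612666, 240.25166509],
       [  0.        ,   0.        ,   1.        ]]), 'view': array([[ 1.60960581e-02, -9.99854138e-01, -5.71139876e-03,
        -1.35215389e+01],
       [ 9.97244617e-01,  1.56398207e-02,  7.25159993e-02,
        -4.89575833e+02],
       [-7.24160967e-02, -6.86288340e-03,  9.97350896e-01,
        -1.25628499e+03],
       [ 0.00000000e+00,  0.00000000e+00,  0.00000000e+00,
         1.00000000e+00]])}
{'clock': 0.1, 'qpos': array([-1.29840331e+00,  3.53596601e-01,  1.63406046e+00, -5.53219167e-06,
        1.15520576e+00, -2.41757982e-03]), 'qvel': array([-0.00073689, -0.00152811, -0.00238764,  0.00137605, -0.00097864,
       -0.00085847]), 'joint_efforts': array([-4.63673841e-04, -6.06358910e+01, -3.42819679e+01,  1.34620277e-05,
        3.92734772e-03,  6.25924230e-06]), 'eef_pos': array([ 169.47852703, -601.14970308,  241.62538779]), 'tcp_rot': array([-1.57079831e+00,  1.27017414e-03, -1.29598350e+00]), 'contact_force': array([-0.34693159, -0.23791745, -0.34393185]), 'wrist_torque': array([-0.02978403,  0.01716846, -0.02042012]), 'opening': 0.9976935303556365} 11.0
```

View pics/scene0.png

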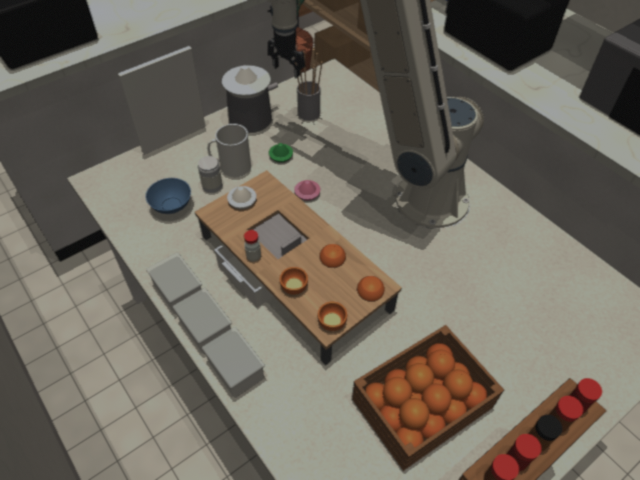

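View pics/top0.png

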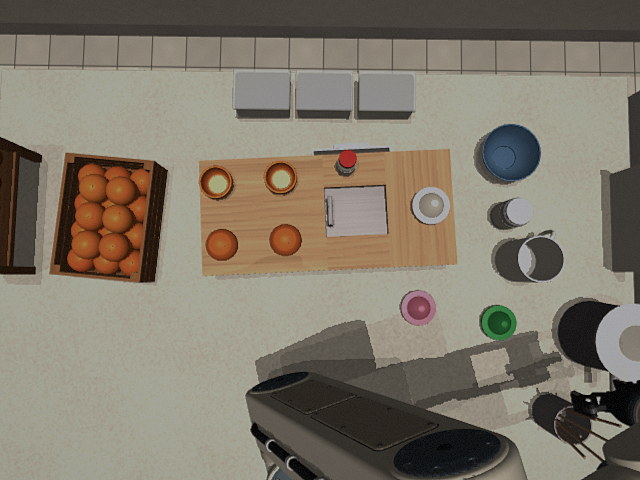

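```bash
cat > h.py <<'E'
import numpy as np, cv2
from rig import cams
def ray(n,px):
    i=cams.camera_info(n); V=i["view"]; K=i["intrinsics"]
    u=cv2.undistortPoints(np.array([[px]],float),K,None)[0,0]
    d=V[:3,:3].T@np.array([u[0],-u[1],-1.]); c=-V[:3,:3].T@V[:3,3]
    return c,d
def onz(n,px,z):
    c,d=ray(n,px); return c+d*(z-c[2])/d[2]
def proj(n,p):
    i=cams.camera_info(n); q=i["view"]@np.append(p,1.); 
    k=i["intrinsics"]@np.array([q[0],-q[1],-q[2]]); return k[:2]/k[2]
E
python3 - <<'E'
from h import *
im=cv2.imread("pics/top0.png")
cv2.imwrite("pics/top0c.png",cv2.resize(im[130:295,180:470],(0,0),fx=2.7,fy=2.7,interpolation=cv2.INTER_CUBIC))
hsv=cv2.cvtColor(im,cv2.COLOR_BGR2HSV)
roi=np.zeros(im.shape[:2],np.uint8); roi[140:285,190:465]=255
print(hsv[220,260],hsv[300,240],hsv[270,300])
w=cv2.inRange(hsv,(5,70,60),(25,255,255))&roi
cs,_=cv2.findContours(w,cv2.RETR_EXTERNAL,cv2.CHAIN_APPROX_NONE)
c=max(cs,key=cv2.contourArea); b=cv2.minAreaRect(c); print(b); print(cv2.boxPoints(b))
P=[onz("top",p,120)[:2].round(1) for p in cv2.boxPoints(b)]; print(P,[np.linalg.norm(P[i]-P[i-1]) for i in range(4)])
o=cv2.inRange(hsv,(3,190,50),(16,255,255))&roi
cs,_=cv2.findContours(o,cv2.RETR_EXTERNAL,cv2.CHAIN_APPROX_NONE)
for c in cs:
    if cv2.contourArea(c)>100: e=cv2.minEnclosingCircle(c); print(e,onz("top",e[0],158).round(1),onz("top",e[0],130).round(1))
E
```

```text
[ 15 113 162] [ 18  36 165] [ 18 103 166]
((326.6837463378906, 211.70074462890625), (116.22319030761719, 254.98016357421875), 87.33700561523438)
[[196.63141 159.57526]
 [451.33618 147.72855]
 [456.73608 263.82623]
 [202.03131 275.67294]]
[array([674.5, 278.8]), array([ 712.8, -339.4]), array([ 431.3, -351. ]), array([393.3, 256.5])] [np.float64(282.08284244171955), np.float64(619.3852839711321), np.float64(281.7389039518681), np.float64(608.6873171013176)]
((221.68833923339844, 244.3251190185547), 15.74658203125) [466.8 204.4 158. ] [468.5 209.8 130. ]
((285.35321044921875, 239.6192626953125), 15.70769214630127) [480.   56.8 158. ] [482.1  58.5 130. ]
((215.8479766845703, 181.64938354492188), 16.17104148864746) [613.7 222.4 158. ] [619.  228.3 130. ]
((280.71575927734375, 176.65582275390625), 15.889716148376465) [627.8  70.6 158. ] [633.5  72.7 130. ]
```

View pics/top0c.png

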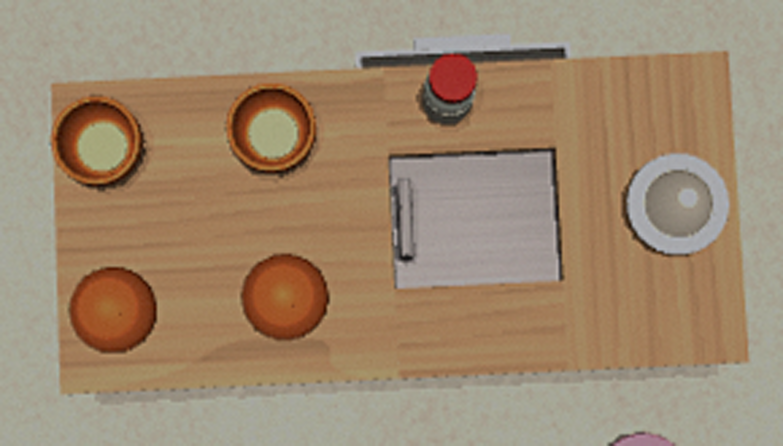

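```bash
cat >> h.py <<'E'
try: BY,BO=np.load("board.npy")[0],np.load("board.npy")[1:]
except Exception: pass
def Rz(a): return np.array([[np.cos(a),-np.sin(a)],[np.sin(a),np.cos(a)]])
def w2b(p): return Rz(-BY)@(np.array(p)[:2]-BO)
def b2w(p): return BO+Rz(BY)@np.array(p)[:2]
E
python3 - <<'E'
from h import *
import h
px=[(199.3,161.1),(449.6,149.3),(456.7,263.7),(202.6,275.9)]
W=np.array([onz("top",p,120)[:2] for p in px]); B=np.array([(140,320),(140,-290),(-140,-290),(-140,320)],float)
Wc,Bc=W-W.mean(0),B-B.mean(0)
U,S,Vt=np.linalg.svd(Bc.T@Wc); R=Vt.T@U.T; yaw=np.arctan2(R[1,0],R[0,0]); o=W.mean(0)-R@B.mean(0)
print("board",o,yaw,(B@R.T+o-W).round(1)); np.save("board.npy",[yaw,*o]); h.BY,h.BO=yaw,o
for n,p,z in [("rind1",(215.85,181.65),155),("rind2",(280.7,176.7),155),("half1",(221.7,244.3),125),("half2",(285.4,239.6),125),("spicecap",(347,158.5),215),("reamer",(430.9,205.3),138),("bar",(180+405/2.7,130+219/2.7),147)]:
    w=onz("top",p,z); print(n,w.round(1),h.w2b(w).round(1))
E
python3 - <<'E'
import cv2
im=cv2.imread("pics/scene0.png")
cv2.imwrite("pics/scene0c.png",cv2.resize(im[165:365,185:415],(0,0),fx=3,fy=3,interpolation=cv2.INTER_CUBIC))
E
```

```text
board [551.95185791 -54.6612828 ] 0.06248816793130411 [[ 0.9  1.3]
 [ 1.  -0.2]
 [-1.3 -1.9]
 [-0.6  0.9]]
rind1 [614.2 223.  155. ] [ 79.5 273.3]
rind2 [628.3  70.9 155. ] [ 84.  120.5]
half1 [468.8 210.7 125. ] [-66.4 270.1]
half2 [482.5  58.7 125. ] [-62.3 117.5]
spicecap [659.3 -80.6 215. ] [105.5 -32.6]
reamer [ 568.4 -285.4  138. ] [   2.1 -231.3]
bar [549.7 -46.2 147. ] [-1.7  8.5]
```

View pics/scene0c.png

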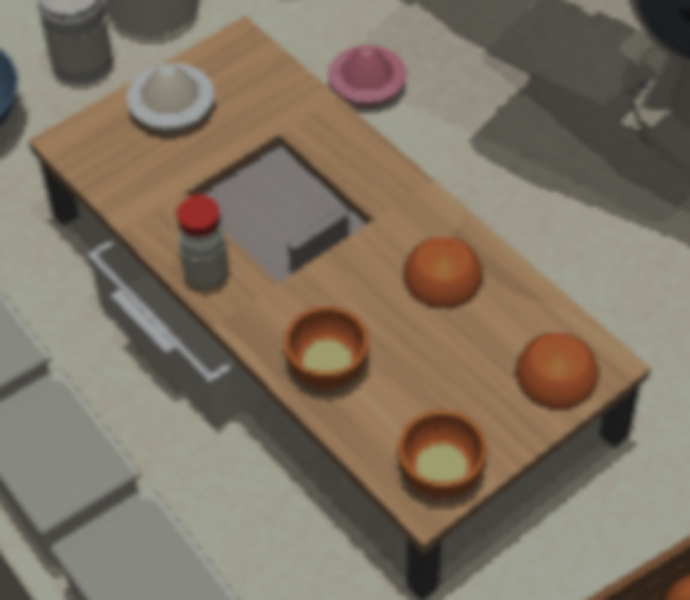

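Orange-coloured candidates (top view): (216,182) and (281,177) have a rim and a pale inside, so they are the hollow rinds. (222,244) and (285,240) are smooth domes, so they are the solid halves. The enlarged crops confirm this. The white squeezer on the board at (431,205) is the reamer, and the bar is at (330,211).

```bash
python3 -m crank '[[0,6,0,0,-3,0,-1],[0,6,0,0,-3,0,-1],[0,0.2,0,0,0,0,-1],[0,0,0,0,0,0,-1],[0,0,0,0,0,0,-1],[0,0,0,0,0,0,-1],[0,0,0,0,0,0,-1],[0,0,0,0,0,0,-1],[0,0,0,0,0,0,-1],[0,0,0,0,0,0,-1]]'
cat > st.py <<'E'
import sys
from h import *
from rig import r
s=r.sense(); p=np.array(s["eef_pos"]); ro=s["tcp_rot"]
print("clk",round(s["clock"],2),"board",w2b(p).round(1),"tipz",round(p[2]-r.nose_length,1),"yawerr_deg",np.degrees(ro[2]-(BY-np.pi/2)).round(2),"rp",np.degrees(ro[:2]).round(2),"F",np.round(s["contact_force"],1),"open",round(s["opening"],2),"nose",r.nose_length)
if len(sys.argv)>1:
    x,y,z=map(float,sys.argv[1:4]); from scipy.spatial.transform import Rotation as Ro
    d=np.append(b2w((x,y)),z+r.nose_length)-p
    print("tool shift cm",(Ro.from_euler("xyz",ro).inv().apply(d)/10).round(2))
E
python3 st.py 0 42 240
```

```text
clock: 0.93
eef_pos: [168.5, -597.8, 296.5]
tcp_rot: [-1.574, 0.013, -1.514]
contact_force: [0.1, -1.0, 0.5]
opening: -0.004
clk 0.93 board [-416.6 -518.2] tipz 285.5 yawerr_deg -0.31 rp [-90.17   0.75] F [ 0.1 -1.   0.5] open -0.0 nose 11.0
tool shift cm [-56.18   5.17  41.37]
```

```bash
python3 -m crank '[[0,0,0,-3.2,0,2.4,-1],[0,0,0,-3.2,0,2.4,-1],[0,0,0,-3.2,0,2.4,-1],[0,0,0,-3.2,0,2.4,-1],[0,0,0,-3.2,0,2.4,-1],[0,0,0,-3.2,0,2.4,-1],[0,0,0,-3.2,0,2.4,-1],[0,0,0,-3.2,0,2.4,-1],[0,0,0,-3.2,0,2.4,-1],[0,0,0,-3.2,0,2.4,-1]]'; python3 st.py 0 42 200
```

```text
clock: 1.77
eef_pos: [393.1, -257.0, 296.5]
tcp_rot: [-1.575, 0.013, -1.523]
contact_force: [1.4, -1.1, -0.4]
opening: 0.002
clk 1.77 board [-171.2 -192. ] tipz 285.5 yawerr_deg -0.86 rp [-90.24   0.72] F [ 1.4 -1.1 -0.4] open 0.0 nose 11.0
tool shift cm [-23.55   8.78  16.8 ]
```

```bash
python3 -m crank '[[0,-0.4,-0.4,-3.5,0.5,2.5,-1],[0,-0.4,-0.4,-3.5,0.5,2.5,-1],[0,0,0,-3.5,1,2.5,-1],[0,0,0,-3.5,1,2.5,-1],[0,0,0,-3.5,1,2.5,-1],[0,0,0,-3.5,1,2.5,-1],[0,0,0,-2.5,1,1.8,-1],[0,0,0,0,1,0,-1],[0,0,0,0,0,0,-1],[0,0,0,0,0,0,-1]]'; python3 st.py 0 42 127
```

```text
clock: 2.6
eef_pos: [542.6, -13.6, 228.8]
tcp_rot: [-1.569, -0.003, -1.499]
contact_force: [0.2, -0.5, 0.1]
opening: -0.001
clk 2.6 board [-6.7 41.6] tipz 217.8 yawerr_deg 0.53 rp [-89.91  -0.19] F [ 0.2 -0.5  0.1] open -0.0 nose 11.0
tool shift cm [-0.07  9.08  0.66]
```

```bash
python3 -m crank '[[0,0.4,0,0,2.5,0.7,-1],[0,0,0,0,2.5,0,-1],[0,0,0,0,2.5,0,-1],[0,0,0,0,1.2,0,-1],[0,0,0,0,0.5,0,-1],[0,0,0,0,0,0,-1],[0,0,0,0,0,0,-1],[0,0,0,0,0,0,-1],[0,0,0,0,0,0,-1],[0,0,0,0,0,0,-1]]'; python3 st.py 0 42 127
python3 - <<'E'
from h import *
a=cams.grab_frame("top")[130:295,180:470]; b=cams.grab_frame("scene")[165:365,185:415]
cv2.imwrite("pics/d1.png",np.vstack([cv2.resize(a,(500,285)),cv2.resize(b,(345,300))if 0 else cv2.resize(b,(500,315))]))
E
```

```text
clock: 3.43
eef_pos: [551.3, -22.1, 142.0]
tcp_rot: [-1.56, -0.006, -1.515]
contact_force: [0.2, -0.6, -0.6]
opening: -0.0
clk 3.43 board [ 1.3 32.5] tipz 131.0 yawerr_deg -0.38 rp [-89.36  -0.33] F [ 0.2 -0.6 -0.6] open -0.0 nose 11.0
tool shift cm [-0.95  0.4  -0.15]
```

View pics/d1.png

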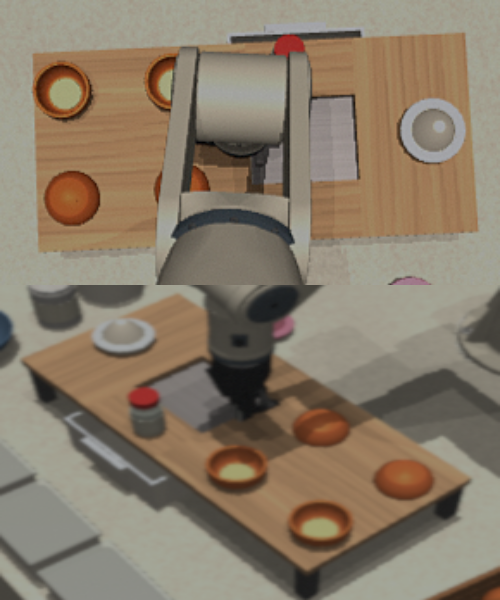

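```bash
python3 -m crank '[[0,0.4,0,0,0.3,0,-1],[0,0,0,1,0,-0.1,-1],[0,0,0,1.5,0,0,-1],[0,0,0,1.5,0,0,-1],[0,0,0,1.5,0,0,-1],[0,0,0,1.5,0,0,-1],[0,0,0,1.5,0,0,-1],[0,0,0,1.5,0,0,-1],[0,0,0,1,0,0,-1],[0,0,0,0,0,0,-1]]'; python3 st.py 0 -96 128
```

```text
clock: 4.37
eef_pos: [557.4, -137.2, 139.7]
tcp_rot: [-1.555, -0.003, -1.519]
contact_force: [-0.0, 0.4, -0.3]
opening: -0.001
clk 4.37 board [  0.3 -82.8] tipz 128.7 yawerr_deg -0.62 rp [-89.11  -0.16] F [-0.   0.4 -0.3] open -0.0 nose 11.0
tool shift cm [ 1.32  0.07 -0.01]
```

```bash
python3 -m crank '[[0,0.5,0,0.8,0,0,-1],[0,0,0,0.5,0,0,-1],[0,0,0,0.4,0,0,-1],[0,0,0,0.3,0,0,-1],[0,0,0,0.3,0,0,-1],[0,0,0,0.3,0,0,-1],[0,0,0,0,0,0,-1],[0,0,0,0,0,0,-1],[0,0,0,0,0,0,-1],[0,0,0,0,0,0,-1]]'; python3 st.py 84 120.5 205
```

```text
clock: 5.2
eef_pos: [557.6, -150.0, 139.7]
tcp_rot: [-1.558, 0.021, -1.532]
contact_force: [-0.9, -0.2, -0.5]
opening: -0.003
clk 5.2 board [ -0.3 -95.5] tipz 128.7 yawerr_deg -1.33 rp [-89.29   1.19] F [-0.9 -0.2 -0.5] open -0.0 nose 11.0
tool shift cm [-21.94  -7.07   8.02]
```

```bash
python3 -m crank '[[-0.7,-1.3,-1.2,-0.5,-1,0,-1],[0,0,0,-1,-3,0.5,-1],[0,0,0,-2.5,-3,1,-1],[0,0,0,-3,-1,1.2,-1],[0,0,0,-3,0,1.2,-1],[0,0,0,-3,0,1.2,-1],[0,0,0,-3,0,1.2,-1],[0,0,0,-3,0,1.2,-1],[0,0,0,-2,0,0.5,-1],[0,0,0,0,0,0,-1]]'; python3 st.py 84 120.5 135
python3 - <<'E'
from h import *
a=cams.grab_frame("top")[130:295,180:470]; b=cams.grab_frame("scene")[165:365,185:415]
cv2.imwrite("pics/d2.png",np.vstack([cv2.resize(a,(500,285)),cv2.resize(b,(500,315))]))
E
```

```text
clock: 6.03
eef_pos: [627.2, 69.3, 223.1]
tcp_rot: [-1.57, -0.004, -1.514]
contact_force: [0.2, 0.2, -1.2]
opening: 0.005
clk 6.03 board [ 82.8 119. ] tipz 212.1 yawerr_deg -0.34 rp [-89.93  -0.26] F [ 0.2  0.2 -1.2] open 0.01 nose 11.0
tool shift cm [-0.18  7.71  0.11]
```

View pics/d2.png

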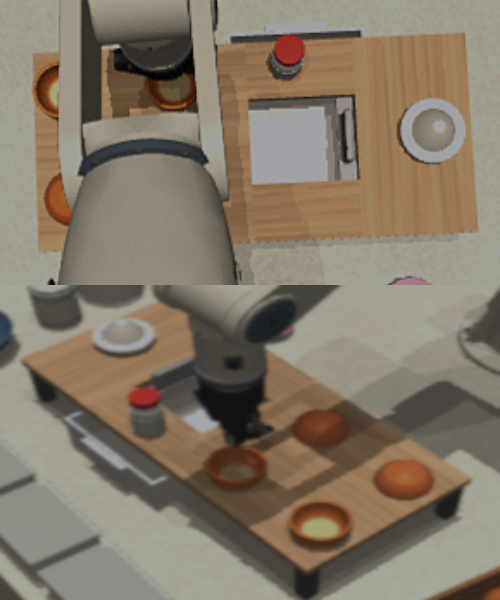

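```bash
python3 -m crank '[[0,0,0.2,-0.2,2,0.1,-1],[0,0,0,0,2,0,-1],[0,0,0,0,2,0,-1],[0,0,0,0,1.1,0,-1],[0,0,0,0,0.4,0,-1],[0,0,0,0,0,0,-1],[0,0,0,0,0,0,-1],[0,0,0,0,0,0,-1],[0,0,0,0,0,0,-1],[0,0,0,0,0,0,-1]]'; python3 st.py 5 62 134
python3 - <<'E'
from h import *
b=cams.grab_frame("scene")[215:345,225:375]
cv2.imwrite("pics/d3.png",cv2.resize(b,(600,520)))
E
```

```text
clock: 6.97
eef_pos: [628.1, 58.6, 149.2]
tcp_rot: [-1.566, -0.006, -1.521]
contact_force: [0.6, 0.7, -0.7]
opening: 0.001
clk 6.97 board [ 83.1 108.3] tipz 138.2 yawerr_deg -0.74 rp [-89.75  -0.32] F [ 0.6  0.7 -0.7] open 0.0 nose 11.0
tool shift cm [ 4.72  0.41 -7.75]
```

View pics/d3.png

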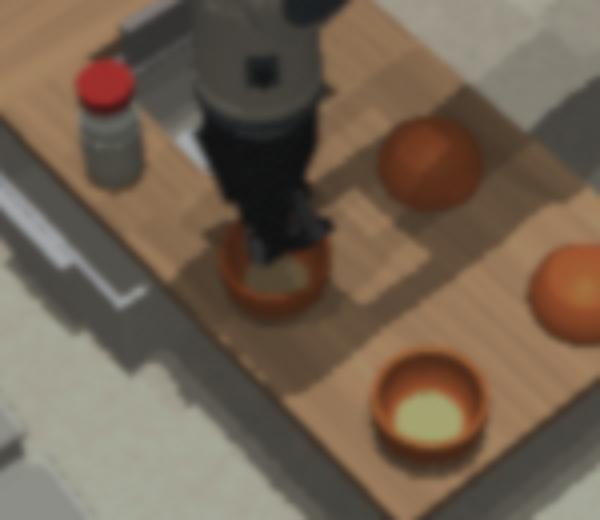

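```bash
python3 -m crank '[[0,-0.5,0,0.3,0.3,-0.5,-1],[0,0,0,0.5,0,-0.9,-1],[0,0,0,0.5,0,-0.9,-1],[0,0,0,0.5,0,-0.9,-1],[0,0,0,0.5,0,-0.9,-1],[0,0,0,0.5,0,-0.9,-1],[0,0,0,0.5,0,-0.9,-1],[0,0,0,0.5,0,-0.9,-1],[0,0,0,0.4,0,-0.7,-1],[0,0,0,0,0,0,-1]]'; python3 st.py 3 35 134
python3 - <<'E'
from h import *
b=cams.grab_frame("scene")[195:325,215:365]
cv2.imwrite("pics/d4.png",cv2.resize(b,(600,520)))
E
```

```text
clock: 7.85
eef_pos: [547.0, 7.4, 147.0]
tcp_rot: [-1.565, -0.006, -1.511]
contact_force: [0.5, -0.5, 0.3]
opening: 0.0
clk 7.85 board [-1.1 62.2] tipz 136.0 yawerr_deg -0.15 rp [-89.67  -0.32] F [ 0.5 -0.5  0.3] open 0.0 nose 11.0
tool shift cm [2.72 0.22 0.42]
```

View pics/d4.png

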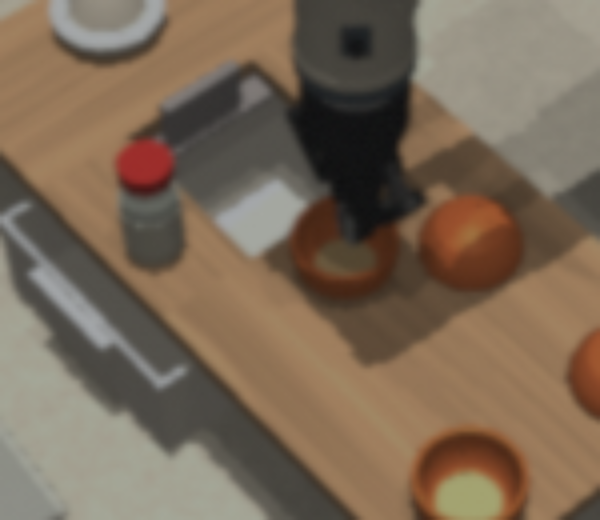

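```bash
python3 -m crank '[[0,0,0.3,0.8,0.1,0.1,-1],[0,0,0,1.1,0,0,-1],[0,0,0,1.1,0,0,-1],[0,0,0,1.1,0,0,-1],[0,0,0,1.1,0,0,-1],[0,0,0,1.1,0,0,-1],[0,0,0,1.1,0,0,-1],[0,0,0,1.1,0,0,-1],[0,0,0,1.1,0,0,-1],[0,0,0,0.6,0,0,-1]]'; python3 st.py 3 -45 134
python3 - <<'E'
from h import *
b=cams.grab_frame("scene")[195:325,215:365]
cv2.imwrite("pics/d5.png",cv2.resize(b,(600,520)))
E
```

```text
clock: 8.73
eef_pos: [557.6, -105.0, 146.0]
tcp_rot: [-1.563, -0.0, -1.51]
contact_force: [0.6, -0.4, 0.1]
opening: -0.001
clk 8.73 board [  2.5 -50.6] tipz 135.0 yawerr_deg -0.12 rp [-8.953e+01 -1.000e-02] F [ 0.6 -0.4  0.1] open -0.0 nose 11.0
tool shift cm [-0.56  0.1   0.05]
```

View pics/d5.png

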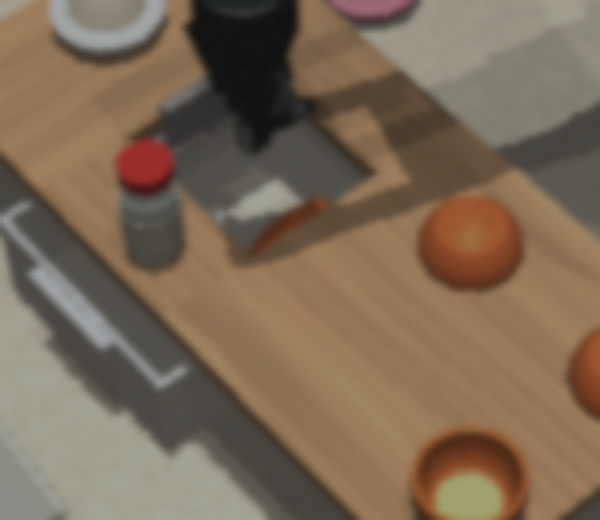

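```bash
python3 -m crank '[[0,0,0,0,-3,0,-1],[0,0,0,-2,-3,0.5,-1],[0,0,0,-4,-1,0.9,-1],[0,0,0,-4,0,0.9,-1],[0,0,0,-4,0,0.9,-1],[0,0,0,-4,0,0.9,-1],[0,0,0,-4,0,0.9,-1],[0,0,0,-4,0,0.9,-1],[0,0,0,-3.5,0,0.9,-1],[0,0,0,-1,0,0.5,-1]]'; python3 st.py 79.5 273 135
python3 - <<'E'
from h import *
b=cams.grab_frame("scene")[195:345,215:375]; a=cams.grab_frame("top")[150:270,190:400]
cv2.imwrite("pics/d6.png",np.vstack([cv2.resize(b,(480,300)),cv2.resize(a,(480,274))]))
E
```

```text
clock: 9.62
eef_pos: [613.6, 210.0, 221.0]
tcp_rot: [-1.561, 0.003, -1.521]
contact_force: [-0.6, -1.3, -0.1]
opening: 0.004
clk 9.62 board [ 78.1 260.3] tipz 210.0 yawerr_deg -0.71 rp [-89.43   0.16] F [-0.6 -1.3 -0.1] open 0.0 nose 11.0
tool shift cm [-1.25  7.5   0.05]
```

View pics/d6.png

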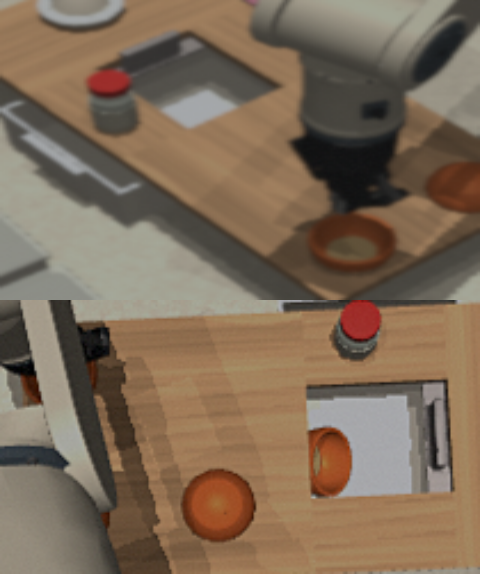

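```bash
python3 -m crank '[[-0.4,-0.7,0,-1.3,0,0,-1],[0,0,0,-0.4,2,0,-1],[0,0,0,0,2,0,-1],[0,0,0,0,2,0,-1],[0,0,0,0,1.1,0,-1],[0,0,0,0,0.5,0,-1],[0,0,0,0,0.2,0,-1],[0,0,0,0,0,0,-1],[0,0,0,0,0,0,-1],[0,0,0,0,0,0,-1]]'; python3 st.py 75 120 134
python3 - <<'E'
from h import *
b=cams.grab_frame("scene")[215:345,265:415]
cv2.imwrite("pics/d7.png",cv2.resize(b,(600,520)))
E
```

```text
clock: 10.55
eef_pos: [613.2, 218.4, 142.5]
tcp_rot: [-1.569, 0.0, -1.511]
contact_force: [0.2, 0.8, 0.3]
opening: -0.001
clk 10.55 board [ 78.2 268.7] tipz 131.5 yawerr_deg -0.17 rp [-89.92   0.  ] F [0.2 0.8 0.3] open -0.0 nose 11.0
tool shift cm [14.87 -0.25 -0.27]
```

View pics/d7.png

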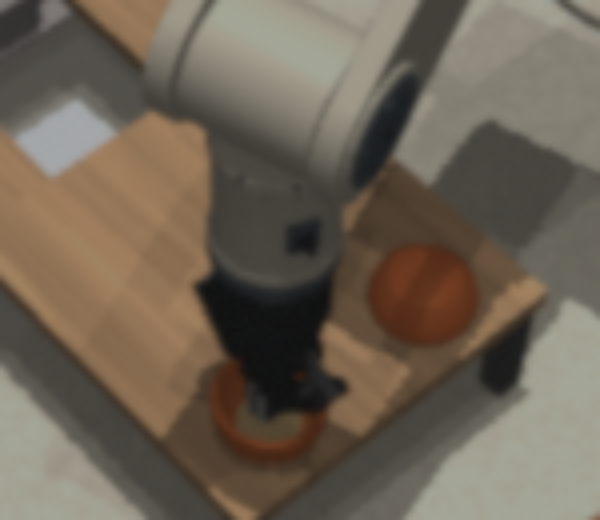

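```bash
python3 -m crank '[[0,0,0,0.5,-0.2,0,-1],[0,0,0,0.8,0,0,-1],[0,0,0,1.3,0,-0.1,-1],[0,0,0,1.4,0,-0.1,-1],[0,0,0,1.4,0,0,-1],[0,0,0,1.4,0,0,-1],[0,0,0,1.4,0,0,-1],[0,0,0,1.4,0,0,-1],[0,0,0,1.4,0,0,-1],[0,0,0,1.4,0,0,-1]]'; python3 st.py 10 60 134
python3 - <<'E'
from h import *
b=cams.grab_frame("scene")[215:345,235:385]
cv2.imwrite("pics/d8.png",cv2.resize(b,(600,520)))
E
```

```text
clock: 11.43
eef_pos: [619.8, 82.4, 147.5]
tcp_rot: [-1.565, 0.001, -1.511]
contact_force: [0.8, 0.0, 0.2]
opening: -0.0
clk 11.43 board [ 76.3 132.6] tipz 136.5 yawerr_deg -0.13 rp [-8.967e+01  6.000e-02] F [0.8 0.  0.2] open -0.0 nose 11.0
tool shift cm [ 7.27  0.2  -6.61]
```

View pics/d8.png

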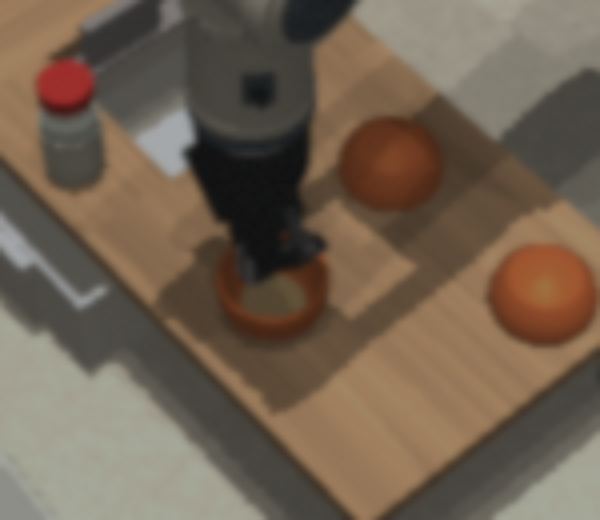

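```bash
python3 -m crank '[[0,0,0,0.8,0.2,-0.6,-1],[0,0,0,0.8,0,-0.8,-1],[0,0,0,0.8,0,-0.8,-1],[0,0,0,0.8,0,-0.8,-1],[0,0,0,0.8,0,-0.8,-1],[0,0,0,0.8,0,-0.8,-1],[0,0,0,0.8,0,-0.8,-1],[0,0,0,0.8,0,-0.8,-1],[0,0,0,0.6,0,-0.6,-1],[0,0,0,0.2,0,0,-1]]'; python3 st.py 5 60 134
python3 - <<'E'
from h import *
b=cams.grab_frame("scene")[195:325,215:365]
cv2.imwrite("pics/d9.png",cv2.resize(b,(600,520)))
E
```

```text
clock: 12.32
eef_pos: [547.5, -5.7, 144.7]
tcp_rot: [-1.566, 0.0, -1.513]
contact_force: [-0.5, 0.5, -0.0]
opening: 0.003
clk 12.32 board [-1.4 49.2] tipz 133.7 yawerr_deg -0.28 rp [-89.73   0.  ] F [-0.5  0.5 -0. ] open 0.0 nose 11.0
tool shift cm [-1.08 -0.03  0.64]
```

View pics/d9.png

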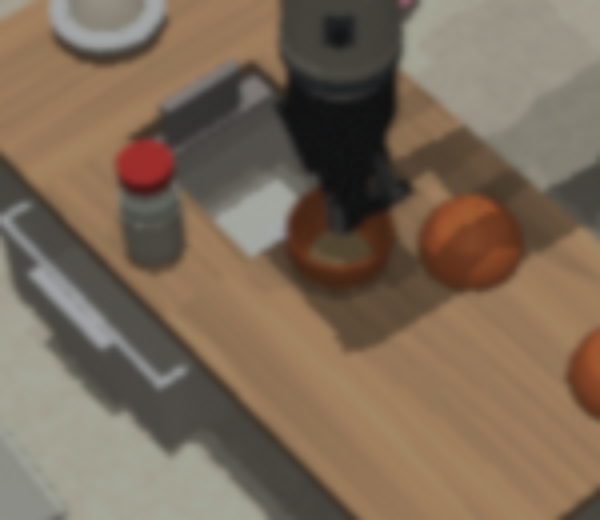

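```bash
python3 -m crank '[[0,0,0,0.6,0,0.4,-1],[0,0,0,1,0,0.4,-1],[0,0,0,1.5,0,0.2,-1],[0,0,0,2,0,0,-1],[0,0,0,2,0,0,-1],[0,0,0,2,0,0,-1],[0,0,0,1,0,0,-1],[0,0,0,0,0,0,-1],[0,0,0,0,0,0,-1],[0,0,0,0,0,0,-1]]'; python3 st.py 0 -146 205
python3 - <<'E'
from h import *
b=cams.grab_frame("scene")[195:345,215:375]; a=cams.grab_frame("top")[150:270,190:400]
cv2.imwrite("pics/d10.png",np.vstack([cv2.resize(b,(480,300)),cv2.resize(a,(480,274))]))
E
```

```text
clock: 13.2
eef_pos: [571.4, -113.0, 144.7]
tcp_rot: [-1.562, -0.0, -1.511]
contact_force: [-0.3, 0.2, -0.2]
opening: 0.0
clk 13.2 board [ 15.7 -59.4] tipz 133.7 yawerr_deg -0.16 rp [-8.947e+01 -2.000e-02] F [-0.3  0.2 -0.2] open 0.0 nose 11.0
tool shift cm [ 8.67 -7.14 -1.48]
```

View pics/d10.png

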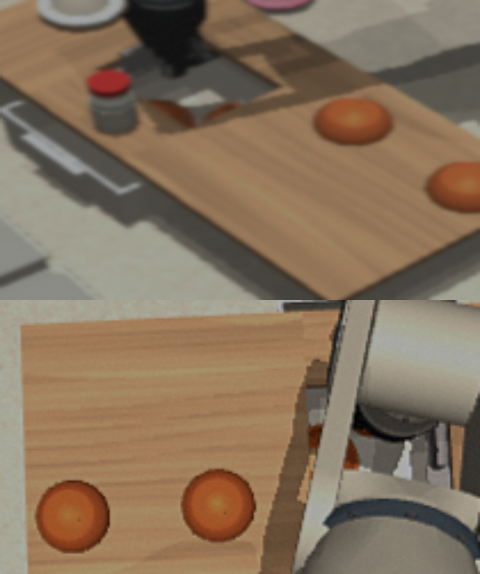

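```bash
python3 -m crank '[[0,0,0,0,-3,0,-1],[0,0,0,0,-3,0,-1],[0,0,0,0.5,-1.5,-0.5,-1],[0,0,0,2,0,-0.5,-1],[0,0,0,2.5,0,-0.4,-1],[0,0,0,2.5,0,0,-1],[0,0,0,1,0,0,-1],[0,0,0,0,0,0,-1],[0,0,0,0,0,0,-1],[0,0,0,0,0,0,-1]]'; python3 st.py 0 -146 130
python3 - <<'E'
from h import *
b=cams.grab_frame("scene")[180:330,200:360]; a=cams.grab_frame("top")[150:270,250:460]
cv2.imwrite("pics/d11.png",np.vstack([cv2.resize(b,(480,300)),cv2.resize(a,(480,274))]))
E
```

```text
clock: 14.13
eef_pos: [561.6, -191.0, 223.2]
tcp_rot: [-1.563, 0.002, -1.499]
contact_force: [-0.9, 0.8, -0.6]
opening: -0.003
clk 14.13 board [   1.1 -136.7] tipz 212.2 yawerr_deg 0.52 rp [-89.58   0.12] F [-0.9  0.8 -0.6] open -0.0 nose 11.0
tool shift cm [ 0.95  8.21 -0.18]
```

View pics/d11.png

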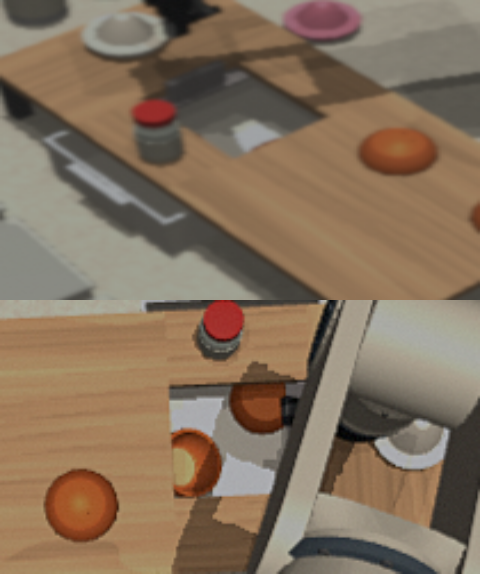

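```bash
python3 -m crank '[[-0.4,0.5,0,1,0,-0.1,-1],[0,0,0,0.5,0,0,-1],[0,0,0,0,2,0,-1],[0,0,0,0,2,0,-1],[0,0,0,0,2,0,-1],[0,0,0,0,1,0,-1],[0,0,0,0,0.5,0,-1],[0,0,0,0,0.3,0,-1],[0,0,0,0,0,0,-1],[0,0,0,0,0,0,-1]]'; python3 st.py 0 -146 129
```

```text
clock: 15.07
eef_pos: [564.0, -206.8, 143.9]
tcp_rot: [-1.569, 0.001, -1.506]
contact_force: [-0.5, 1.0, 0.6]
opening: -0.003
clk 15.07 board [   2.5 -152.6] tipz 132.9 yawerr_deg 0.16 rp [-8.988e+01  4.000e-02] F [-0.5  1.   0.6] open -0.0 nose 11.0
tool shift cm [-0.66  0.39 -0.25]
```

```bash
python3 -m crank '[[0,0,0,-0.5,0.4,-0.2,-1],[0,0,0,-1,0,0,-1],[0,0,0,-1.3,0,0,-1],[0,0,0,-1.3,0,0,-1],[0,0,0,-1.3,0,0,-1],[0,0,0,-1.3,0,0,-1],[0,0,0,-1.3,0,0,-1],[0,0,0,-1.3,0,0,-1],[0,0,0,-1.3,0,0,-1],[0,0,0,-0.8,0,0,-1]]'; python3 st.py 0 -10.5 129
```

```text
clock: 15.9
eef_pos: [555.1, -82.4, 142.9]
tcp_rot: [-1.563, -0.003, -1.505]
contact_force: [0.2, -1.9, -1.9]
opening: -0.001
clk 15.9 board [  1.5 -27.8] tipz 131.9 yawerr_deg 0.2 rp [-89.53  -0.16] F [ 0.2 -1.9 -1.9] open -0.0 nose 11.0
tool shift cm [-1.73  0.29 -0.14]
```

```bash
python3 - <<'E'
from h import *
b=cams.grab_frame("scene")[180:330,200:360]; a=cams.grab_frame("top")[150:270,250:460]
cv2.imwrite("pics/d12.png",np.vstack([cv2.resize(b,(480,300)),cv2.resize(a,(480,274))]))
E
```

```text
(no output)
```

View pics/d12.png

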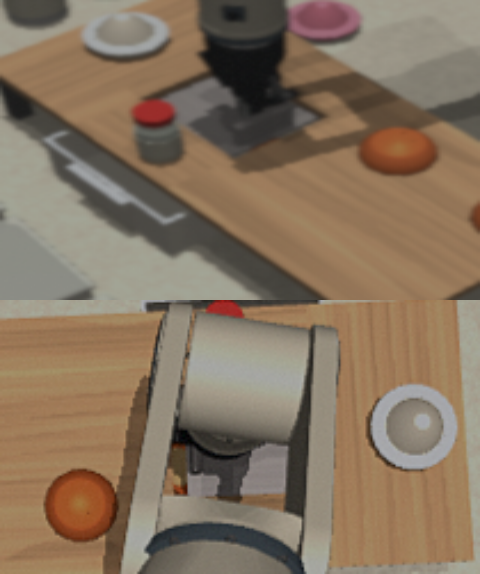

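Closing well, with about 17 mm left.

```bash
python3 -m crank '[[0,0,0,-0.7,0.1,0,-1],[0,0,0,-0.5,0,0,-1],[0,0,0,-0.5,0,0,-1],[0,0,0,-0.4,0,0,-1],[0,0,0,-0.3,0,0,-1],[0,0,0,-0.3,0,0,-1],[0,0,0,-0.3,0,0,-1],[0,0,0,-0.4,0,0,-1],[0,0,0,-0.5,0,0,-1],[0,0,0,-0.5,0,0,-1]]'; python3 st.py 0 -10.5 129
```

```text
clock: 16.83
eef_pos: [554.3, -63.8, 142.8]
tcp_rot: [-1.561, -0.049, -1.493]
contact_force: [0.1, -32.2, -1.3]
opening: -0.002
clk 16.83 board [ 1.8 -9.2] tipz 131.8 yawerr_deg 0.9 rp [-89.43  -2.82] F [  0.1 -32.2  -1.3] open -0.0 nose 11.0
tool shift cm [ 0.11  0.28 -0.19]
```

```bash
python3 -m crank '[[0,0.8,2.5,0.8,0,0,-1],[0,0,0,0.8,-1,0,-1],[0,0,0,0,-3,0,-1],[0,0,0,0,-3,0,-1],[0,0,0,0,-3,0,-1],[0,0,0,0,-3,-2,-1],[0,0,0,0,0,-4,-1],[0,0,0,0,0,-4,-1],[0,0,0,0,0,-4,-1],[0,0,0,0,0,-4,-1]]'; python3 -m crank '[[0,0,0,3,0,-2,-1],[0,0,0,4,0,-1,-1],[0,0,0,4,0,-1,-1],[0,0,0,4,0,-1,-1],[0,0,0,4,0,0,-1],[0,0,0,4,0,0,-1],[0,0,0,0,0,0,-1],[0,0,0,0,0,0,-1],[0,0,0,0,0,0,-1],[0,0,0,0,0,0,-1]]';python3 st.py
python3 - <<'E'
from h import *
b=cams.grab_frame("scene")[165:365,185:415]; a=cams.grab_frame("top"); cv2.imwrite("pics/top_end.png",a); a=a[130:295,180:470]
cv2.imwrite("pics/d13.png",np.vstack([cv2.resize(b,(500,300)),cv2.resize(a,(500,284))]))
E
```

```text
clock: 17.67
eef_pos: [374.7, -92.8, 280.9]
tcp_rot: [-1.557, -0.01, -1.512]
contact_force: [-0.1, -0.3, 1.7]
opening: 0.001
clock: 18.5
eef_pos: [325.9, -332.3, 288.2]
tcp_rot: [-1.553, -0.015, -1.517]
contact_force: [-0.4, 0.3, -0.2]
opening: -0.005
clk 18.5 board [-243. -263.] tipz 277.2 yawerr_deg -0.48 rp [-88.99  -0.87] F [-0.4  0.3 -0.2] open -0.0 nose 11.0
```

View pics/d13.png

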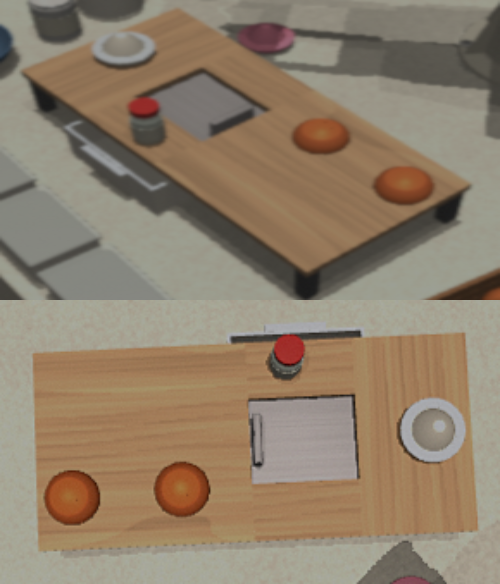

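```bash
python3 - <<'E'
from h import *
im=cv2.imread("pics/top_end.png"); im0=cv2.imread("pics/top0.png")
def loc(t,y0,y1,x0,x1,m=6):
    T=im0[y0:y1,x0:x1]; S=im[y0-m:y1+m,x0-m:x1+m]; r=cv2.matchTemplate(S,T,cv2.TM_CCOEFF_NORMED); _,v,_,l=cv2.minMaxLoc(r); print(t,round(v,3),l[0]-m,l[1]-m)
loc("bar",195,230,325,337);loc("halfA",225,264,203,242);loc("halfB",220,259,266,305);loc("spice",150,178,335,360);loc("reamer",185,226,410,452);loc("jug",230,285,495,565);loc("tin",196,232,488,535)
c=np.hstack([x[180:245,315:400] for x in(im0,im)]); cv2.imwrite("pics/e.png",cv2.resize(c,(0,0),fx=4.5,fy=4.5,interpolation=cv2.INTER_CUBIC))
E
```

```text
bar 0.915 -1 0
halfA 0.996 0 0
halfB 0.996 0 0
spice 0.997 0 0
reamer 0.997 0 0
jug 0.967 0 0
tin 0.999 0 0
```

View pics/e.png

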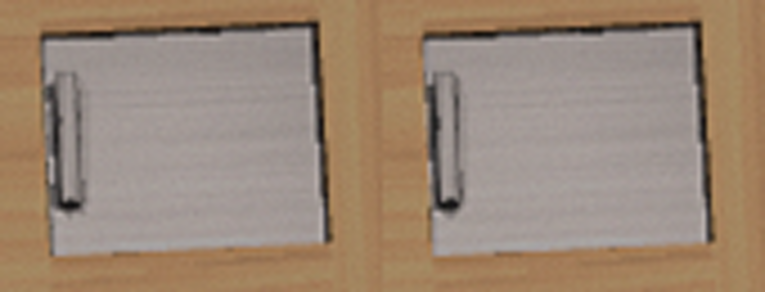

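The hatch sits slightly further shut than at the start, and it stopped hard at about 32 N. The bystanders have not moved.

```bash
python3 -c "
from rig import order; print(order.sign_off())"
```

```text
the job is handed in; nothing more can be done
None
```

The job is done and handed in at about 18.6 s of the 72 s allowed. I pushed the hatch open by its bar with shut fingers. I then dragged each hollow half along the board from inside its cup until it dropped through the opening, and pushed the hatch shut again.

**Hollow halves:** Before closing, the top view showed both lying side by side in the tray. They can't be seen under the closed hatch, so I couldn't recheck them at the end.

**Hatch:** It reached its stop at about 32 N. Its bar ended about 1 px (roughly 2 mm) further shut than it was at the start.

**Bystanders:** The solid halves, spice jar, squeezer, jug and tin show 0 px of movement against the first picture.

**Robot:** The arm is clear of everything, and no check failed. In several moves the arm ended up to about 12 mm off in y, and I allowed for that as I went.

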